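# Turn the hall tray until the key dish faces front

### The job

Gently push the revolving hall tray round by the brass knobs along its rim, with your fingertips, until the little dish of keys stands squarely in front, in line with the flat brass arrow that lies on the table under the tray. Do not touch, lift or shift the four things standing on the tray, leave everything else on the table as it is, and finish with the tray at rest and your hand clear.

Things in the scene. Friction and masses are not known exactly. Their poses are not given: they have to be found in the camera images.
- tray: Revolving round wooden tray, 300 mm across, 18 mm thick, flat top 50 mm above the table. Origin on the turning axis at its underside; z up; axes turn with it. Turns either way without stops; slight bearing drag (0.08 N m), stops almost at once when not pushed. Four small things stand loose on cork pads, centres 60 mm from the axis, none reaching beyond 95 mm; the rest of the top is bare but for the rim knobs.
- knob0 (a point): Centre of the ball of one of 8 alike brass knobs on the tray's rim: 12 mm post with an 18 mm ball, reaching 34 mm above the tray top; ball centre 25 mm above the tray top, 138 mm from the axis. The knobs are 45 degrees apart; this one is at 22.5 degrees from the tray's x axis. Turns with the tray.
- pointer_tip (a point): Tip of the flat brass arrow, 210 mm from the tray's axis, 6 mm above the table. The arrow (6 mm thick, about 60 mm wide at its head) belongs to the fixed foot, lies on the table, sticks out 60 mm from under the tray and points straight away from the tray's axis: the direction called front, roughly towards the robot.
- front_place (a point): Fixed point in the air at the height of the tray top, 60 mm from the tray's axis in the arrow's direction: where the middle of the key dish has to come.
- dish_c (a point): Centre, half-way up, of the key dish: low open round white ceramic dish, 60 mm across, 26 mm high, with two small keys in it; the only open low dish on the tray. Stands loose on one of the four cork pads.
- vase_c (a point): Centre, half-way up, of the white ceramic bud vase, 46 mm across, 76 mm high with narrow neck. Stands loose on one of the pads.
- jar_c (a point): Centre, half-way up, of the white ceramic trinket jar with closed lid and small knob, 56 mm across, 61 mm high. Stands loose on one of the pads.
- candle_c (a point): 30 mm above the foot of the candle in its low brass holder, 54 mm across, 54 mm high (wick 60). Stands loose on one of the pads.
- seat0 (a point): Middle of a cork pad on the tray top, 60 mm from the axis, 0 degrees from the tray's x axis; turns with the tray.
- seat1 (a point): Middle of a cork pad on the tray top, 60 mm from the axis, 90 degrees from the tray's x axis; turns with the tray.
- seat2 (a point): Middle of a cork pad on the tray top, 60 mm from the axis, 180 degrees from the tray's x axis; turns with the tray.
- seat3 (a point): Middle of a cork pad on the tray top, 60 mm from the axis, 270 degrees from the tray's x axis; turns with the tray.
- bottle_a: Loose green glass bottle, 60 mm across, 170 mm high, on the table left of the tray. Origin at its underside. Leave alone.
- posy: Loose blue ceramic vase, 90 mm across, 92 mm high, left of the tray. Origin at its underside. Leave alone.
- bell: Loose brass hand bell, 60 mm across, 86 mm high, right of the tray. Origin at its underside. Leave alone.
- case: Loose black spectacle case, 160 x 62 x 45 mm, right of the tray. Origin at its underside. Leave alone.
Not all that is in view belongs to the job. What is shaped like the part that bears vase_c but turquoise is not meant. Leave any blue or purple look-alike of the part that bears candle_c alone.

How it is judged:
By the outcome, as a careful person would: the job done as asked, in the order asked, and still so for the second after the job is handed in, with the robot touching nothing.
It also fails if it takes over 72 s, if anything falls off the work surface, if the arm or the gripper's body presses on something with over 40 N, if the wrist force passes 120 N, or if a joint passes its speed limit or range.

### The arm

A 6-joint arm with a two-finger parallel gripper is mounted at the origin on the work surface. World frame = base frame: x ahead of the robot, y to its left, z up, the work surface at z = 0. Lengths are in m, angles in rad, forces in N, time in s.
With the tool pointing down it reaches from about 0.25 to 0.775 m from the base axis. Payload 4 kg.
Tool frame: the origin (TCP) lies at the very end of the fingers, on their centre line; the grasp point (between the pads) lies 19 mm behind it; z points along the fingers, y is the line along which they close (so a half turn about z gives the same grasp; the last joint's range is limited). The gripper opens to 94 mm and grips with 3 to 60 N. Pads are 16 mm wide; open, the fingers measure 119 mm over their backs; the gripper's body (75 mm by 177 mm) begins 78 mm behind the grasp point.
Start: joints at [-1.241, 0.087, 1.371, -0, 1.684, -0.103], TCP at [0.231, -0.499, 0.206] pointing down, gripper open.
Joint ranges: [-3.1, 3.1], [-0.76, 2.03], [0.27, 2.55], [-1.08, 4.22], [0.17, 2.65], [-2.57, 2.57]. Speed limits (rad/s): [2.79, 2.79, 3.14, 3.14, 3.14, 3.14].

### API

Orientations are given as [roll, pitch, yaw] about the fixed x, y, z axes, in that order (R = Rz(yaw) Ry(pitch) Rx(roll)).
In Python, from bench import robot gives the robot as it stands. The module is installed in compiled form; this text tells all that it offers.
- The arm moves only by the tool move_arm, never from a script. Its argument "deltas" is one flat list of numbers, 7 for each row, row after row: the turn, a rotation vector about the tool's x, y, z in rad, then the shift along the tool's x, y, z in cm, then the closure, from -1 (fully open) to 1 (shut). A call has 1 to 8 rows; each row is the pose to reach, as a shift and turn from the pose commanded when the call began, along the tool's axes at that moment; what a row does not reach only later rows make up. A row lasts 1/10 s, in which the tool goes at most 50 mm and 8.59 degrees, less where a joint would pass 70% of its speed; a pose out of reach is approached as far as the arm can. A call with a gripper value outside its range is refused whole. The fingers move at their own pace and stop on an object; the grip force is fixed at half the most. Time passes only in rows, so rows that repeat a pose let the fingers close. It gives the time, the measured TCP pose, the force, the opening and the grip force at its end, in the units of the state.
- robot.get_obs(): the state, without advancing time (a new reading comes with each control period).
- robot.snapshot(name): name is "side" or "top" or "wrist"; returns a dict with "image" (384x512x3 uint8, red, green, blue), "depth" (384x512 float32, m along the optical axis (not along the pixel's ray), 0 where there is no reading), "fov_y" (degrees; the focal length in pixels is half the picture's height over the tangent of half this angle, whatever the lens; pixels are square), "cx", "cy" (the principal point, pixels), "D" ([k1, k2, p1, p2, k3] as OpenCV has them; the pictures are not rectified), "origin" and "orientation" of the camera in the world; the wrist camera has in their place "T_tool_cam" (4x4, takes a point from camera to tool coordinates, whose origin is the TCP and whose axes are the flange's). Camera axes: x right, y up, looking along -z (the intrinsics and any distortion apply to the point x, -y, -z); pixel columns grow to the right and rows downward; lengths in m; the calibration is good to about 2 mm. A picture is of the moment at which its call begins: read the wrist's pose just before it.
- robot.close_job(): hands the job in; it is judged then, once.
The state is a dict: "time": time; "joint_positions": joint angles; "qvel": joint speeds; "joint_torque": joint torques, N m; "tool_pos": TCP position; "ee_rot": TCP orientation; "wrist_force": force on the tool from outside, world axes, zero at the start; "wrist_torque": the same for the moment, N m; "width": finger opening in m; "finger_force": force on a finger pad.
Only numpy, scipy, OpenCV 4.12 (cv2) and the standard library are available. Lean on these libraries where they do the work, as an engineer would, in place of code of your own. Each camera call takes 0.05 s, during which the arm holds its last target. There are 200 camera calls.

## Working session

There is one attempt and no reset: what is moved stays moved. The work goes in short steps, Python scripts to look and compute and a tool call to move; the robot and the scene stay as the last step left them, time stands still between calls to the robot, and variables do not carry over. Pictures are saved under pics/ and viewed, at most 10 in all, crops included, and the job is handed in when it is done.

Besides the shell and the picture viewer there is one more tool, called by a JSON object that holds its "fn" and its "kwargs", one argument or row to a line. move_arm: Moves the arm, as the interface text tells. Its arguments: {"type":"object","properties":{"deltas":{"type":"array","items":{"type":"number"}}},"required":["deltas"]}

```bash
mkdir -p pics
cat > h.py <<'E'
import numpy as np, cv2
from scipy.spatial.transform import Rotation as R
from bench import robot
def snap(n):
    o=robot.get_obs(); s=robot.snapshot(n)
    if n=='wrist':
        T=np.eye(4);T[:3,:3]=rot(o['ee_rot']);T[:3,3]=o['tool_pos'];T=T@np.array(s['T_tool_cam'])
    else:
        T=np.eye(4);q=np.array(s['orientation']);T[:3,:3]=q if q.shape==(3,3) else rot(q);T[:3,3]=s['origin']
    s['T']=T;f=s['image'].shape[0]/2/np.tan(np.radians(s['fov_y'])/2)
    s['K']=np.array([[f,0,s['cx']],[0,f,s['cy']],[0,0,1.]]);return s
def rot(e): return R.from_euler('xyz',e).as_matrix()
def ray(s,uv):
    p=cv2.undistortPoints(np.array(uv,float).reshape(-1,1,2),s['K'],np.array(s['D'],float))[:,0]
    d=np.c_[p[:,0],-p[:,1],-np.ones(len(p))]
    return d@s['T'][:3,:3].T
def plane(s,uv,z):
    d=ray(s,uv);o=s['T'][:3,3];return o+d*((z-o[2])/d[:,2])[:,None]
def proj(s,P):
    c=(np.atleast_2d(P)-s['T'][:3,3])@s['T'][:3,:3]
    c=c*[1,-1,-1];return cv2.projectPoints(c,np.zeros(3),np.zeros(3),s['K'],np.array(s['D'],float))[0][:,0]
def depthpts(s):
    h,w=s['depth'].shape;u,v=np.meshgrid(np.arange(w),np.arange(h))
    d=ray(s,np.c_[u.ravel(),v.ravel()]);return (s['T'][:3,3]+d*s['depth'].reshape(-1,1)).reshape(h,w,3)
def save(s,n): cv2.imwrite(f'pics/{n}.png',s['image'][:,:,::-1])
E
python3 - <<'E'
from h import *
for n in('top','side'):
    s=snap(n);save(s,n+'0');print(n,s['origin'],s['orientation'],s['fov_y'],s['D'],(s['depth']>0).mean())
print(robot.get_obs())
E
```

```text
top [ 0.32175413 -0.01667761  1.14672176] [ 0.15264912  0.0201639  -1.55515319] 52.47330445336705 [0.00079698 0.         0.         0.         0.        ] 0.9959208170572916
side [0.10092152 1.18289638 0.931781  ] [ 0.96015697 -0.01534304 -2.80587428] 45.359748304564505 [-0.0616385  0.         0.         0.         0.       ] 0.9865264892578125
{'time': 0.1, 'joint_positions': array([-1.24111785e+00,  8.78952009e-02,  1.37205412e+00, -2.60418478e-06,
        1.68359932e+00, -1.03093860e-01]), 'qvel': array([ 1.57778112e-04, -2.09812671e-03, -3.91325402e-03,  4.03885426e-05,
        1.64326636e-03, -1.80684861e-03]), 'joint_torque': array([ 2.06555567e-03, -3.41252947e+01, -3.03301692e+01,  7.20617222e-02,
        3.04450036e-02, -9.82661572e-05]), 'tool_pos': array([ 0.2305068 , -0.49884069,  0.20443837]), 'ee_rot': array([-3.13964679e+00, -1.98718350e-04,  4.32771853e-01]), 'wrist_force': array([ 0.10086557, -0.21383572, -0.2647982 ]), 'wrist_torque': array([-0.05390293, -0.00109214, -0.00070421]), 'finger_force': 0.0, 'width': 0.09425420959237744}
```

View pics/top0.png

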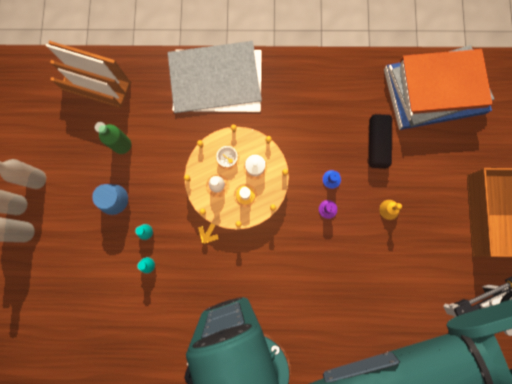

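View pics/side0.png

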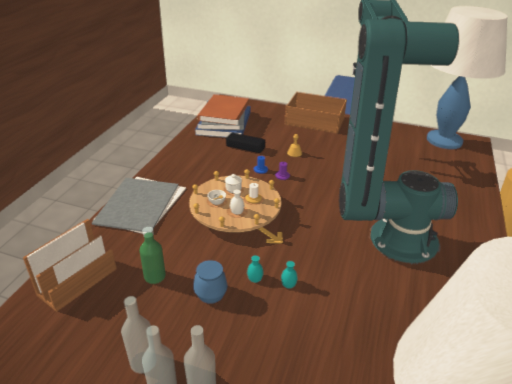

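The top view shows the tray about (237,178), the dish at (227,157), jar (256,165), vase (216,185), candle (245,195) and the arrow tip at (208,243). The side view agrees with this.

Run:
```python
from h import *
s=snap('top');P=depthpts(s);im=s['image'];hsv=cv2.cvtColor(im,cv2.COLOR_RGB2HSV)
z=P[...,2]
m=((z>.04)&(z<.06)).astype(np.uint8);m[:,:170]=0;m[:,300:]=0;m[:120]=0;m[240:]=0
m=cv2.morphologyEx(m,cv2.MORPH_OPEN,np.ones((3,3)))
c=max(cv2.findContours(m,0,cv2.CHAIN_APPROX_NONE)[0],key=cv2.contourArea)
X=plane(s,c[:,0,:],.05)[:,:2]
A=np.c_[2*X,np.ones(len(X))];w=np.ones(len(X))
for _ in range(5):
    q=np.linalg.lstsq(A*w[:,None],(X**2).sum(1)*w,rcond=None)[0];r=np.sqrt(q[2]+q[:2]@q[:2]);e=np.linalg.norm(X-q[:2],axis=1)-r;w=(abs(e)<.004)*1.
C=q[:2];print('centre',C,'r',r,'table z',np.median(z[250:290,20:120]),'tray z',np.median(z[m>0]))
# knobs: high at r 125..150
rr=np.hypot(P[...,0]-C[0],P[...,1]-C[1])
k=((rr>.122)&(rr<.155)&(z>.062)&(z<.1)).astype(np.uint8)
n,l,st,ce=cv2.connectedComponentsWithStats(k)
for i in range(1,n):
    if st[i,4]<4: continue
    d=plane(s,ce[i],.078)[0,:2]-C;a=np.degrees(np.arctan2(d[1],d[0]));print('knob',ce[i].round(1),st[i,4],np.hypot(*d).round(4),a.round(1),'mod45',round(a%45,1))
# things
t=((rr<.1)&(z>.062)).astype(np.uint8);n,l,st,ce=cv2.connectedComponentsWithStats(t)
for i in range(1,n):
    if st[i,4]<15: continue
    zz=z[l==i];d=plane(s,ce[i],.065)[0,:2]-C;print('thing',ce[i].round(1),st[i,4],zz.max().round(3),np.hypot(*d).round(4),np.degrees(np.arctan2(d[1],d[0])).round(1))
# arrow
a=((hsv[...,0]>14)&(hsv[...,0]<32)&(hsv[...,1]>120)&(hsv[...,2]>120)&(rr>.155)&(rr<.23)&(z<.03)).astype(np.uint8)
n,l,st,ce=cv2.connectedComponentsWithStats(a)
i=1+np.argmax(st[1:,4]);v,u=np.where(l==i);Y=plane(s,np.c_[u,v],.006)[:,:2]-C
R_=np.hypot(*Y.T);j=R_.argmax();an=np.degrees(np.arctan2(Y[:,1],Y[:,0]))
print('arrow',st[i],'tip',Y[j]+C,R_[j],an[j],'mean ang',np.degrees(np.arctan2(*Y.mean(0)[::-1])),an.min(),an.max())
# others
for nm,(u,v) in dict(bottle=(118,143),posy=(110,199),teal1=(144,231),teal2=(146,265),purple=(327,210),blue=(331,179)).items(): print(nm,P[v,u].round(3))
x0,y0=170,110
cv2.imwrite('pics/crop1.png',cv2.resize(im[110:260,165:310,::-1],None,fx=4,fy=4,interpolation=cv2.INTER_CUBIC))
```

```text
centre [0.54369619 0.04977285] r 0.1476507888302116 table z 0.0010169732433911172 tray z 0.050538893687333664
knob [233.2 127.1] 30 0.1378 4.1 mod45 4.1
knob [268.3 138.7] 30 0.1378 -41.0 mod45 4.0
knob [199.8 142.8] 32 0.1376 49.1 mod45 4.1
knob [284.5 171.4] 30 0.137 -85.9 mod45 4.1
knob [186.7 177.2] 32 0.1375 94.1 mod45 4.1
knob [272.5 206.5] 32 0.1371 -130.8 mod45 4.2
knob [202.4 210.7] 32 0.1372 139.1 mod45 4.1
knob [238.1 223.3] 33 0.1376 -175.9 mod45 4.1
thing [226.6 154.5] 174 0.08 0.0662 24.8
thing [254.8 164.8] 330 0.112 0.0615 -59.9
thing [216.4 183.6] 209 0.131 0.0599 114.4
thing [244.9 193.3] 134 0.11 0.058 -152.9
arrow [198 224  21  20 236] tip [0.35321786 0.14797616] 0.2143032521506012 152.72610719493946 mean ang 152.9493872211503 142.24108229833135 163.5102860698452
bottle [0.629 0.385 0.086]
posy [0.467 0.393 0.095]
teal1 [0.383 0.305 0.058]
teal2 [0.289 0.293 0.06 ]
purple [ 0.45  -0.209  0.049]
blue [ 0.538 -0.221  0.053]
```

View pics/crop1.png

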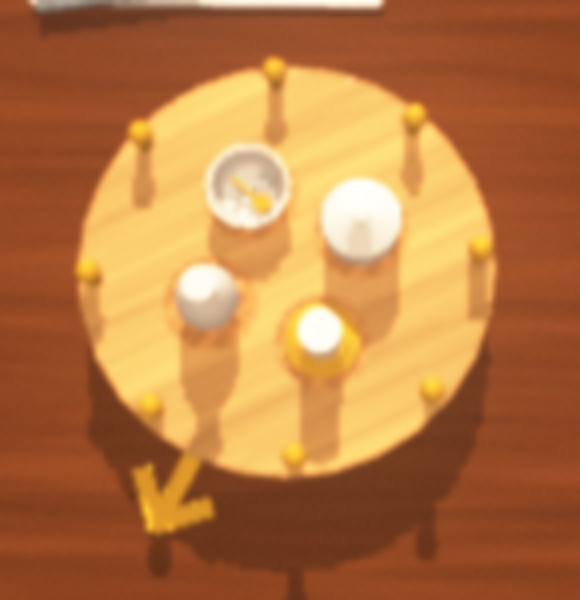

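{"fn": "move_arm", "kwargs": {
  "deltas": [0, 0, -0.05, 4.5, -3.6, 0.5, 0.25, 0, 0, -0.12, 9, -7.2, 1, 0.25, 0, 0, -0.19, 13.5, -10.7, 1.5, 0.25, 0, 0, -0.26, 18, -14.3, 2, 0.25, 0, 0, -0.33, 21.5, -17.1, 2.5, 0.25, 0, 0, -0.39, 25, -19.9, 3, 0.25, 0, 0, -0.426, 28, -22.3, 3.5, 0.25, 0, 0, -0.426, 30, -23.9, 4, 0.25]
}}

```text
time: 0.95
tool_pos: [0.4034, -0.1538, 0.1652]
ee_rot: [3.142, -0.001, 0.861]
wrist_force: [0.1, 0.6, -0.1]
width: 0.0363
finger_force: 0.0
```

```bash
cat >> h.py <<'E'
C=np.array([.5437,.0498])
def rows(targets):
    o=robot.get_obs();M=rot(o['ee_rot']);p=o['tool_pos'];y=np.arctan2(M[1,0],M[0,0])
    print('now',p.round(4),np.degrees(y).round(2),'w',round(o['width'],4),'t',o['time'],'F',o['wrist_force'].round(1))
    for x,yy,z,yw in targets:
        d=M.T@(np.array([x,yy,z])-p)*100;dy=(np.radians(yw)-y+np.pi)%(2*np.pi)-np.pi
        print(round(-dy,3),d.round(2))
def arc(a,z,r=.138): # tool x toward the axis
    t=np.radians(a);return (C[0]+r*np.cos(t),C[1]+r*np.sin(t),z,a+180)
E
python3 -c "
from h import *
rows([arc(-130.9,.15),arc(-130.9,.06)])"
```

```text
now [ 0.4034 -0.1538  0.1652] 49.34 w 0.0363 t 0.95 F [ 0.1  0.6 -0.1]
0.004 [10.79 -2.68  1.52]
0.004 [10.78 -2.68 10.52]
```

{"fn": "move_arm", "kwargs": {
  "deltas": [0, 0, 0, 3.5, -0.9, 0.5, 0.25, 0, 0, 0, 7, -1.8, 1, 0.25, 0, 0, 0, 9.5, -2.4, 1.5, 0.25, 0, 0, 0, 10.8, -2.7, 1.5, 0.25, 0, 0, 0, 10.8, -2.7, 1.5, 0.25]
}}

```text
time: 1.45
tool_pos: [0.4531, -0.0562, 0.1502]
ee_rot: [-3.141, 0.001, 0.861]
wrist_force: [-0.3, -0.7, 0.3]
width: 0.0348
finger_force: 0.0
```

```bash
python3 -c "
from h import *
s=snap('wrist');save(s,'w1')
print(proj(s,[[*arc(-130.9,.0755)[:3]]]))
rows([arc(-130.9,.15),arc(-130.9,.06)])"
```

```text
[[251.6107021  194.57967347]]
now [ 0.4529 -0.0572  0.1505] 49.27 w 0.0351 t 1.5 F [-0.1 -0.1  0. ]
0.003 [ 0.24 -0.14  0.05]
0.003 [ 0.24 -0.14  9.05]
```

View pics/w1.png

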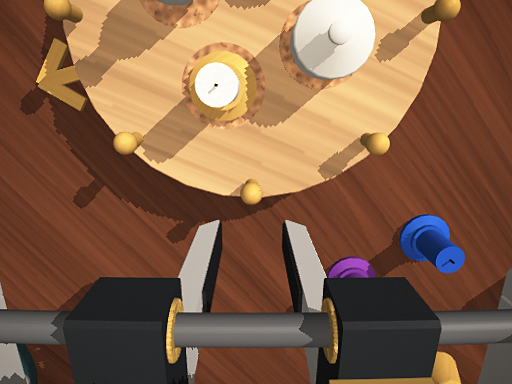

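The knob shows at (251,192), within 3 px of the prediction. I'm descending around it.

{"fn": "move_arm", "kwargs": {
  "deltas": [0, 0, 0, 0.2, -0.1, 2, 0.25, 0, 0, 0, 0.2, -0.1, 4, 0.25, 0, 0, 0, 0.2, -0.1, 6, 0.25, 0, 0, 0, 0.2, -0.1, 7.5, 0.25, 0, 0, 0, 0.2, -0.1, 8.5, 0.25, 0, 0, 0, 0.2, -0.1, 9, 0.25, 0, 0, 0, 0.2, -0.1, 9, 0.25, 0, 0, 0, 0.2, -0.1, 9, 0.25]
}}

```text
time: 2.3
tool_pos: [0.454, -0.0554, 0.0613]
ee_rot: [3.14, -0.001, 0.858]
wrist_force: [0.5, 1.4, 0.2]
width: 0.0354
finger_force: 0.0
```

{"fn": "move_arm", "kwargs": {
  "deltas": [0, 0, -0.009, 0, 0.12, 0, 0.25, 0, 0, -0.017, 0, 0.24, 0, 0.25, 0, 0, -0.035, 0.01, 0.48, 0, 0.25, 0, 0, -0.052, 0.02, 0.72, 0, 0.25, 0, 0, -0.07, 0.03, 0.96, 0, 0.25, 0, 0, -0.096, 0.06, 1.32, 0, 0.25, 0, 0, -0.131, 0.12, 1.8, 0, 0.25, 0, 0, -0.175, 0.21, 2.4, 0, 0.25]
}}

```text
time: 3.1
tool_pos: [0.4731, -0.0691, 0.0604]
ee_rot: [-3.141, 0.0, 1.037]
wrist_force: [-0.5, 0.6, -0.2]
width: 0.0353
finger_force: 0.3
```

```bash
cat > k.py <<'E'
from h import *
o=robot.get_obs();d=o['tool_pos'][:2]-C
print('tcp polar',np.hypot(*d).round(4),np.degrees(np.arctan2(d[1],d[0])).round(2))
rows([])
s=snap('top');P=depthpts(s);z=P[...,2];rr=np.hypot(P[...,0]-C[0],P[...,1]-C[1])
k=((rr>.122)&(rr<.155)&(z>.062)&(z<.1)).astype(np.uint8)
n,l,st,ce=cv2.connectedComponentsWithStats(k)
for i in range(1,n):
    if not 20<st[i,4]<45: continue
    d=plane(s,ce[i],.078)[0,:2]-C;a=np.degrees(np.arctan2(d[1],d[0]));print('knob',st[i,4],np.hypot(*d).round(4),a.round(1),'mod45',round(a%45,1))
E
python3 k.py
```

```text
tcp polar 0.1383 -120.71
now [ 0.4731 -0.0691  0.0604] 59.4 w 0.0353 t 3.1 F [-0.5  0.6 -0.2]
knob 32 0.1372 10.5 mod45 10.5
knob 31 0.1378 -34.5 mod45 10.5
knob 33 0.1376 55.5 mod45 10.5
knob 32 0.1376 100.5 mod45 10.5
knob 32 0.1383 145.7 mod45 10.7
```

{"fn": "move_arm", "kwargs": {
  "deltas": [0, 0, -0.052, 0.02, 0.72, 0, 0.25, 0, 0, -0.105, 0.08, 1.44, 0, 0.25, 0, 0, -0.157, 0.17, 2.16, 0, 0.25, 0, 0, -0.209, 0.3, 2.87, 0, 0.25, 0, 0, -0.262, 0.47, 3.57, 0, 0.25, 0, 0, -0.314, 0.68, 4.26, 0, 0.25, 0, 0, -0.367, 0.92, 4.95, 0, 0.25, 0, 0, -0.419, 1.19, 5.61, 0, 0.25]
}}

```text
time: 3.95
tool_pos: [0.5274, -0.0877, 0.0603]
ee_rot: [-3.141, 0.0, 1.455]
wrist_force: [-0.8, 0.1, 0.0]
width: 0.0353
finger_force: 0.3
```

{"fn": "move_arm", "kwargs": {
  "deltas": [0, 0, -0.052, 0.02, 0.72, 0, 0.25, 0, 0, -0.105, 0.08, 1.44, 0, 0.25, 0, 0, -0.157, 0.17, 2.16, 0, 0.25, 0, 0, -0.209, 0.3, 2.87, 0, 0.25, 0, 0, -0.262, 0.47, 3.57, 0, 0.25, 0, 0, -0.314, 0.68, 4.26, 0, 0.25, 0, 0, -0.367, 0.92, 4.95, 0, 0.25, 0, 0, -0.419, 1.19, 5.61, 0, 0.25]
}}

```text
time: 4.75
tool_pos: [0.5845, -0.0827, 0.0603]
ee_rot: [-3.141, 0.001, 1.874]
wrist_force: [-0.8, -0.3, 0.5]
width: 0.0354
finger_force: 0.4
```

```bash
python3 k.py; python3 -c "
from h import *
rows([])
o=robot.get_obs();d=o['tool_pos'][:2]-C;a=np.degrees(np.arctan2(d[1],d[0]))
rows([arc(a+3*i,.0605) for i in (1,4,8)])"
```

```text
tcp polar 0.1387 -72.88
now [ 0.5845 -0.0827  0.0603] 107.36 w 0.0354 t 4.75 F [-0.8 -0.3  0.5]
knob 33 0.1374 13.0 mod45 13.0
knob 32 0.1374 58.1 mod45 13.1
knob 33 0.1374 103.0 mod45 13.0
knob 32 0.1375 148.2 mod45 13.2
now [ 0.5856 -0.0823  0.0603] 107.45 w 0.0352 t 4.8 F [-0.1 -0.   0.1]
now [ 0.5856 -0.0823  0.0603] 107.45 w 0.0352 t 4.8 F [-0.1 -0.   0.1]
-0.055 [ 0.08  0.72 -0.02]
-0.212 [ 0.37  2.87 -0.02]
-0.421 [ 1.27  5.61 -0.02]
```

{"fn": "move_arm", "kwargs": {
  "deltas": [0, 0, -0.052, 0.08, 0.72, 0, 0.25, 0, 0, -0.105, 0.14, 1.44, 0, 0.25, 0, 0, -0.157, 0.23, 2.16, 0, 0.25, 0, 0, -0.209, 0.36, 2.87, 0, 0.25, 0, 0, -0.262, 0.53, 3.57, 0, 0.25, 0, 0, -0.314, 0.74, 4.26, 0, 0.25, 0, 0, -0.367, 0.98, 4.95, 0, 0.25, 0, 0, -0.419, 1.25, 5.61, 0, 0.25]
}}

```text
time: 5.6
tool_pos: [0.6343, -0.0542, 0.0602]
ee_rot: [-3.141, 0.0, 2.292]
wrist_force: [-0.1, -1.0, 0.4]
width: 0.0355
finger_force: 0.4
```

{"fn": "move_arm", "kwargs": {
  "deltas": [0, 0, -0.052, 0.02, 0.72, 0, 0.25, 0, 0, -0.105, 0.08, 1.44, 0, 0.25, 0, 0, -0.157, 0.17, 2.16, 0, 0.25, 0, 0, -0.209, 0.3, 2.87, 0, 0.25, 0, 0, -0.262, 0.47, 3.57, 0, 0.25, 0, 0, -0.314, 0.68, 4.26, 0, 0.25, 0, 0, -0.367, 0.92, 4.95, 0, 0.25, 0, 0, -0.419, 1.19, 5.61, 0, 0.25]
}}

```text
time: 6.4
tool_pos: [0.6688, -0.0082, 0.0602]
ee_rot: [-3.141, 0.0, 2.711]
wrist_force: [-0.3, -0.3, -0.7]
width: 0.0353
finger_force: 0.4
```

```bash
python3 k.py; python3 -c "
from h import *
o=robot.get_obs();d=o['tool_pos'][:2]-C;a=np.degrees(np.arctan2(d[1],d[0]));print(a)
rows([arc(a+3*i,.0605) for i in (1,4,8)])"
```

```text
tcp polar 0.1379 -24.88
now [ 0.6688 -0.0082  0.0602] 155.31 w 0.0353 t 6.4 F [-0.3 -0.3 -0.7]
knob 33 0.1381 60.9 mod45 15.9
knob 32 0.1377 -74.1 mod45 15.9
knob 35 0.1375 105.7 mod45 15.7
knob 32 0.1377 -119.1 mod45 15.9
-24.3132310797514
now [ 0.6691 -0.0069  0.0602] 155.45 w 0.035 t 6.45 F [-0.4 -0.1  0.3]
-0.056 [-0.02  0.72 -0.03]
-0.214 [ 0.28  2.87 -0.03]
-0.423 [ 1.18  5.61 -0.03]
```

{"fn": "move_arm", "kwargs": {
  "deltas": [0, 0, -0.052, 0.02, 0.72, 0, 0.25, 0, 0, -0.105, 0.08, 1.44, 0, 0.25, 0, 0, -0.157, 0.17, 2.16, 0, 0.25, 0, 0, -0.209, 0.3, 2.87, 0, 0.25, 0, 0, -0.262, 0.47, 3.57, 0, 0.25, 0, 0, -0.297, 0.6, 4.04, 0, 0.25, 0, 0, -0.332, 0.75, 4.49, 0, 0.25, 0, 0, -0.349, 0.83, 4.72, 0, 0.25]
}}

```text
time: 7.25
tool_pos: [0.6807, 0.0388, 0.0603]
ee_rot: [-3.142, -0.0, 3.06]
wrist_force: [1.6, -0.1, -0.7]
width: 0.0348
finger_force: 0.2
```

```bash
cat > d.py <<'E'
from h import *
s=snap('top');P=depthpts(s);im=s['image'];z=P[...,2];hsv=cv2.cvtColor(im,cv2.COLOR_RGB2HSV)
rr=np.hypot(P[...,0]-C[0],P[...,1]-C[1])
t=((rr<.1)&(z>.06)).astype(np.uint8);cs=cv2.findContours(t,0,cv2.CHAIN_APPROX_NONE)[0]
for c in cs:
    if cv2.contourArea(c)<40: continue
    m=np.zeros_like(t);cv2.drawContours(m,[c],-1,1,-1);top=z[(m>0)&(t>0)].max()
    (u,v),r=cv2.minEnclosingCircle(c);d=plane(s,[u,v],.072)[0,:2]-C
    print('thing px',round(u),round(v),'r',round(r,1),'ztop',top.round(3),np.hypot(*d).round(4),np.degrees(np.arctan2(d[1],d[0])).round(1))
a=((hsv[...,0]>14)&(hsv[...,0]<32)&(hsv[...,1]>120)&(hsv[...,2]>90)&(rr>.152)&(rr<.23)&(z<.03)).astype(np.uint8)
n,l,st,ce=cv2.connectedComponentsWithStats(a);i=1+np.argmax(st[1:,4]);v,u=np.where(l==i)
Y=plane(s,np.c_[u,v],.006)[:,:2]-C;R_=np.hypot(*Y.T);an=np.degrees(np.arctan2(Y[:,1],Y[:,0]))
print('arrow tip ang',an[R_>R_.max()-.004].mean(),'shaft',an[(R_<.165)].mean(),'mean',an.mean())
cv2.imwrite('pics/crop_%d.png'%int(robot.get_obs()['time']*100),cv2.resize(im[110:260,165:310,::-1],None,fx=4,fy=4,interpolation=cv2.INTER_CUBIC))
E
python3 k.py; python3 d.py; ls pics
```

```text
tcp polar 0.1374 -4.6
now [0.6807 0.0388 0.0603] 175.31 w 0.0348 t 7.25 F [ 1.6 -0.1 -0.7]
knob 30 0.1327 -10.6 mod45 34.4
knob 32 0.1377 -53.8 mod45 36.2
knob 32 0.1373 81.4 mod45 36.4
knob 32 0.1378 -98.7 mod45 36.3
knob 33 0.1376 -143.7 mod45 36.3
thing px 228 90 r 10.6 ztop 0.426 0.2515 6.0
thing px 230 138 r 60.4 ztop 0.501 0.107 10.0
arrow tip ang -45.34242728999307 shaft -45.34242728999307 mean -45.34242728999307
crop1.png
crop_735.png
side0.png
top0.png
w1.png
```

{"fn": "move_arm", "kwargs": {
  "deltas": [0, 0, -0.02, 0.0, 0.25, 0, 0.25, 0, 0, -0.04, 0.01, 0.5, 0, 0.25, 0, 0, -0.06, 0.03, 0.75, 0, 0.25, 0, 0, -0.068, 0.03, 0.94, 0, 0.25, 0, 0, -0.068, 0.03, 0.94, 0, 0.25, 0, 0, -0.068, 0.03, 0.5, 0, 0.25, 0, 0, -0.068, 0.03, 0.1, 0, 0.25, 0, 0, -0.068, 0.03, 0.1, 0, 0.25]
}}

```text
time: 8.15
tool_pos: [0.6806, 0.0387, 0.0605]
ee_rot: [-3.141, 0.0, 3.126]
wrist_force: [0.7, -0.3, -0.6]
width: 0.0353
finger_force: 0.0
```

```bash
python3 k.py
```

```text
tcp polar 0.1374 -4.63
now [0.6806 0.0387 0.0605] 179.1 w 0.0353 t 8.15 F [ 0.7 -0.3 -0.6]
knob 31 0.1378 -49.6 mod45 40.4
knob 35 0.1373 85.4 mod45 40.4
knob 31 0.1373 -94.5 mod45 40.5
knob 34 0.1377 -139.5 mod45 40.5
```

{"fn": "move_arm", "kwargs": {
  "deltas": [0, 0, 0, 0, 0, -1.5, 0.25, 0, 0, 0, 0, 0, -4, 0.25, 0, 0, 0, 0, 0, -8, 0.25, 0, 0, 0, 0, 0, -12, 0.25, 0, 0, 0, 1, -4, -14, 0.25, 0, 0, 0, 4, -8, -14, 0.25, 0, 0, 0, 7, -13, -14, 0.25, 0, 0, 0, 10, -18, -14, 0.25]
}}

```text
time: 9.0
tool_pos: [0.586, -0.126, 0.2024]
ee_rot: [-3.141, 0.003, 3.128]
wrist_force: [-0.0, -1.0, 0.6]
width: 0.0357
finger_force: 0.0
```

{"fn": "move_arm", "kwargs": {
  "deltas": [0, 0, 0, 3, -4, 0, 0.25, 0, 0, 0, 6, -8, 0, 0.25, 0, 0, 0, 9, -12, 0, 0.25, 0, 0, 0, 12, -16, 0, 0.25, 0, 0, 0, 15, -19, 0, 0.25, 0, 0, 0, 18, -22, 0, 0.25, 0, 0, 0, 18, -22, 0, 0.25, 0, 0, 0, 18, -22, 0, 0.25]
}}

```text
time: 9.8
tool_pos: [0.4032, -0.3427, 0.2018]
ee_rot: [-3.141, 0.002, 3.125]
wrist_force: [-0.6, 0.7, -0.5]
width: 0.035
finger_force: 0.0
```

```bash
rm pics/crop_*; python3 k.py; python3 d.py; mv pics/crop_* pics/crop2.png
```

```text
tcp polar 0.4169 -109.69
now [ 0.4032 -0.3427  0.2018] 179.03 w 0.035 t 9.8 F [-0.6  0.7 -0.5]
knob 30 0.1372 -4.8 mod45 40.2
knob 33 0.1371 40.3 mod45 40.3
knob 32 0.1377 -49.7 mod45 40.3
knob 34 0.1374 85.3 mod45 40.3
knob 31 0.1373 -94.5 mod45 40.5
knob 34 0.1376 130.4 mod45 40.4
knob 34 0.1377 -139.5 mod45 40.5
knob 34 0.138 175.4 mod45 40.4
thing px 225 193 r 10.6 ztop 0.08 0.0594 152.1
thing px 254 184 r 7.9 ztop 0.13 0.0599 -117.2
thing px 217 164 r 10.6 ztop 0.113 0.0619 61.5
thing px 247 157 r 8.7 ztop 0.109 0.0598 -30.1
arrow tip ang 152.9311980734024 shaft 152.8897238837489 mean 152.9216794599669
```

View pics/crop2.png

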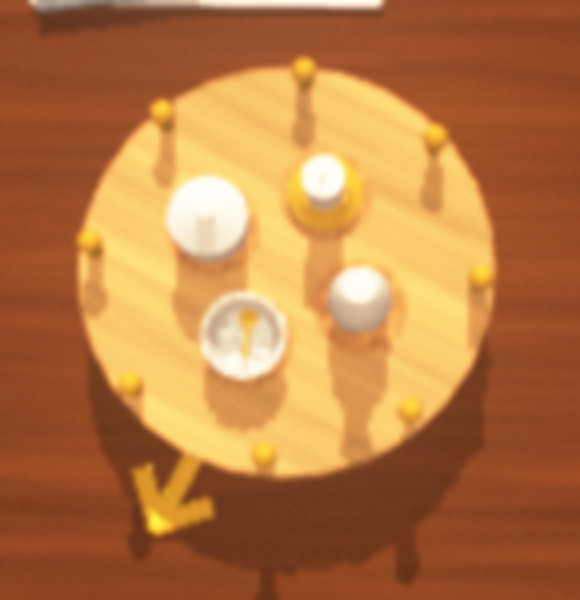

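The crop shows the dish (crop pixel 244,336) in line with the arrow (tip 157,530). The measured dish angle is 152.1° and the arrow 152.9°. Every other thing still stands and the hand is clear.

```bash
python3 -c "
from bench import robot
print(robot.close_job())"
```

```text
the job is handed in; nothing more can be done
None
```

I turned the tray about 126° by one rim knob; the dish of keys stands in front, within about 1° of the arrow, the four things still upright and the hand clear, and the job is handed in at about 10 s.

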